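# Put the ravioli stamp away and shut its case

### The arm

A 6-joint arm with a two-finger parallel gripper is mounted at the origin on the work surface. World frame = base frame: x ahead of the robot, y to its left, z up, the work surface at z = 0. Lengths are in m, angles in rad, forces in N, time in s.
With the tool pointing down it reaches from about 0.275 to 1 m from the base axis. Payload 8.4 kg.
Tool frame: the origin (TCP) lies on the centre line of the jaws, within the pads' length; the fingertips stand 25 mm ahead of it and the grasp point (between the pads) lies 6 mm ahead of it; z points along the fingers, y is the line along which they close (so a half turn about z gives the same grasp; the last joint's range is limited). The gripper opens to 85 mm and grips with 20 to 120 N. Pads are 22 mm wide; open, the fingers measure 114 mm over their backs; the gripper's body (76 mm by 85 mm) begins 54 mm behind the grasp point. The pads swing forward as they close: fully open they stand 13 mm farther back than shut.
Start: joints at [-1.257, 0.353, 1.633, -0, 1.155, -0.002], TCP at [0.194, -0.594, 0.256] pointing down, gripper open.
Joint ranges: [-2.63, 2.63], [-0.92, 2.1], [0.06, 2.66], [-1.3, 4.44], [0, 2.69], [-3.02, 3.02]. Speed limits (rad/s): [2.22, 2.22, 2.79, 3.14, 3.14, 3.14].

### API

Orientations are given as a 3x3 rotation matrix whose columns are the frame's x, y, z axes.
In Python, from plant import env gives the robot as it stands.
- The arm moves only by the tool jog_arm, never from a script. Its argument "targets" is text: rows parted by semicolons, each of 4 numbers parted by spaces: the shift along the tool's x, y, z scaled (see below), then the turn about the tool's z scaled (see below). In form: dx dy dz twist; .... A call has 1 to 12 rows; each row shifts and turns the commanded pose from where the row before left it, along the tool's axes as they then stand; what a row does not reach is not made up. The controller multiplies each number of a shift by 25 cm and each number of a turn by 2 pi rad. A row lasts 1/10 s, in which the tool goes at most 50 mm and 8.59 degrees, less where a joint would pass 70% of its speed; a pose out of reach is approached as far as the arm can. A call with a number of a shift or a turn outside -1 to 1 is refused whole. A call with a gripper value outside its range is refused whole. "hand" is the opening, from -1 (shut) to 1 (fully open), set as the call begins (left out, the last holds). The fingers move at their own pace and stop on an object; the grip force is fixed at half the most. Time passes only in rows, so rows that do not move let the fingers close. It gives the time, the measured TCP pose, the force, the opening and the grip force at its end, in the units of the state.
- env.sense(): the state, without advancing time (a new reading comes with each control period).
- env.read_camera(name): name is "scene" or "top" or "wrist"; returns the picture (480x640x3 uint8, blue, green, red); there is no depth.
- env.camera_model(name): a dict with "fx", "fy", "cx", "cy" (pixels), "xyz" and "orientation" of the camera in the world; the wrist camera has in their place "mount" (4x4, takes a point from camera to tool coordinates, whose origin is the TCP and whose axes are the flange's). Camera axes: x right, y up, looking along -z (the intrinsics and any distortion apply to the point x, -y, -z); pixel columns grow to the right and rows downward; lengths in m; the calibration is good to about 2 mm. A picture is of the moment at which its call begins: read the wrist's pose just before it. camera_model takes no time and is no camera call.
- env.close_job(): hands the job in; it is judged then, once.
The state is a dict: "t": time; "joint_positions": joint angles; "joint_velocities": joint speeds; "effort": joint torques, N m; "ee_pos": TCP position; "ee_rot": TCP orientation; "contact_force": force on the tool from outside, world axes, zero at the start; "torque": the same for the moment, N m; "width": opening from 0.0 (shut) to 1.0 (fully open); "grip_force": force on a finger pad.
Only numpy, scipy, OpenCV 4.12 (cv2) and the standard library are available. Lean on these libraries where they do the work, as an engineer would, in place of code of your own. Each camera call takes 0.05 s, during which the arm holds its last target. There are 200 camera calls.

### The job

Stand the square brass ravioli stamp upright in the empty compartment of the white case. Then gently push the blue lid over past upright and let go, so that its own weight swings it down; it comes to rest slightly ajar on its catch. Finally press the lid's rubber pad with the fingertips until the catch snaps and keep it pressed home, firmly but gently (about 12 N), for a second; let go and leave everything else where it is.

Things in the scene. Friction and masses are not known exactly. Their poses are not given: they have to be found in the camera images.
- case: White plastic case, fixed, on screw feet that hold its underside 4 to 14 mm over the table; 240 mm along its x, 180 along its y, 95 high, walls and floor 5 mm. Origin: centre of its underside. A divider at x = 0 makes two compartments, 112 mm (x) by 170 mm (y) inside: at -x one that holds a steel stamp, at +x the empty one. The blue lid is hinged on top of the +y wall; the snap catch is mid-way along the -y wall.
- slot (a point): Centre of the inner floor of the empty compartment, 5 mm above the case's underside; axes as the case.
- lid (a joint): Lid angle: 0 shut, 1.57 upright, 2.05 leaning open on its stop (the start). 0.3 to 0.55 kg. Below about 1.35 it falls shut by itself, slowly (damped, 1 to 4 s), and rests at about 0.04, ajar on the sprung roller catch; 6 to 10 N on the pad push it past the catch, then it snaps home (under 0.012) on a hard stop. Over 20 N from the fingers, or slamming, cracks it. Never touch it between 0.6 and 0.15.
- lid_hinge (a point): Middle of the hinge line, 95.5 mm above the case's underside; its x lies along the hinge line, its -y points from the hinge to the free edge along the lid, its z is the lid's outward normal (up when shut). The frame turns with the lid. Lid plate: 240 x 200 x 8 mm.
- lid_edge (a point): Middle of the lid's free edge, 200 mm from the hinge line, half-way through the plate (its back or outer face lies 4 mm along +z of this frame). In the open lid it stands about 275 mm above the case's underside and can be pushed from behind, from the side away from the case. Axes as lid_hinge.
- lid_pad (a point): Centre of the top of the round black rubber pad, 32 mm across and 2 mm high, on the outer face of the lid 175 mm from the hinge line: the place to press. Its z is the lid's outward normal. With the lid shut it faces up 105.5 mm above the case's underside.
- stamp_mid (a point): Centre, half-way up (35 mm), of the square ravioli stamp standing on the table: brass foot 50 x 50 x 10 mm below, upright round wooden handle 30 mm across from 20 to 66 mm, 70 mm high in all, 0.11 to 0.22 kg. z up. This is the one to put away.
- round_mid (a point): Centre, half-way up, of a like stamp with a round brass foot 54 mm across. Leave alone.
- stored_mid (a point): Centre, half-way up, of the steel stamp, foot 66 mm across, that already stands in the other compartment; 70 mm high. Leave alone.
- jar: Amber glass jar, 72 mm across, 120 mm high; origin under its centre. Leave alone.
- bowl: White bowl, 120 mm across, 55 mm high; origin under its centre. Leave alone.
- scraper: Steel dough scraper with wooden grip lying flat, 100 x 120 mm, 18 mm high. Leave alone.
- spoon: Wooden spoon lying flat. Leave alone.
Not all that is in view belongs to the job. What is shaped like the part that bears stamp_mid but green is not meant.

How it is judged:
By the outcome, as a careful person would: the job done as asked, in the order asked, and still so for the second after the job is handed in, with the robot touching nothing.
It also fails if it takes over 72 s, if anything falls off the work surface, if the arm or the gripper's body presses on something with over 40 N, if the wrist force passes 120 N, or if a joint passes its speed limit or range.

## Working session

There is one attempt and no reset: what is moved stays moved. The work goes in short steps, Python scripts to look and compute and a tool call to move; the robot and the scene stay as the last step left them, time stands still between calls to the robot, and variables do not carry over. Pictures are saved under pics/ and viewed, at most 10 in all, crops included, and the job is handed in when it is done.

Besides the shell and the picture viewer there is one more tool, called after ">>>" as a command line: name --argument value ..., lists and objects as JSON in quotes. jog_arm: Moves the arm, as the interface text tells. Shifts and turns lie within -1 to 1; 1 stands for 25 cm of shift or 2 pi rad of turn. Its arguments: {"type":"object","properties":{"targets":{"type":"string"},"hand":{"type":"number"}},"required":["targets"]}

```bash
mkdir -p pics; ls; python3 - <<'E'
from plant import env
import cv2,numpy as np
for n in("scene","top"):
    cv2.imwrite(f"pics/{n}0.png",env.read_camera(n))
    m=env.camera_model(n);print(n,{k:np.round(v,4).tolist() if not isinstance(v,str) else v for k,v in m.items()})
m=env.camera_model("wrist");print(m)
s=env.sense();print(s)
E
```

```text
pics
scene {'fx': 608.6742, 'fy': 608.6742, 'cx': 327.2662, 'cy': 238.1572, 'xyz': [0.9463, 0.6793, 1.2406], 'orientation': [[-0.8523, -0.4537, 0.2603], [0.523, -0.731, 0.4383], [-0.0086, 0.5097, 0.8603]]}
top {'fx': 459.7469, 'fy': 459.7469, 'cx': 314.2652, 'cy': 240.8594, 'xyz': [0.441, 0.0769, 1.0355], 'orientation': [[-0.0016, 0.9831, -0.1832], [-0.9997, 0.0026, 0.0228], [0.0229, 0.1832, 0.9828]]}
{'fx': 389.1286749471528, 'fy': 389.1286749471528, 'cx': 319.92689948070336, 'cy': 237.94645122798482, 'mount': array([[-1.17770019e-04,  9.61405278e-01,  2.75136106e-01,
         6.88819469e-02],
       [ 9.99999788e-01,  2.89543506e-04, -5.83706236e-04,
         1.23755844e-04],
       [-6.40842129e-04,  2.75135979e-01, -9.61405108e-01,
        -1.18195308e-01],
       [ 0.00000000e+00,  0.00000000e+00,  0.00000000e+00,
         1.00000000e+00]])}
{'t': 0.1, 'joint_positions': array([-1.25739989e+00,  3.53581085e-01,  1.63403702e+00, -7.37859103e-06,
        1.15519586e+00, -2.42832562e-03]), 'joint_velocities': array([-0.00062192, -0.00126558, -0.00100767,  0.00061226, -0.00075228,
       -0.00076827]), 'effort': array([-3.14058261e-04, -6.06358409e+01, -3.42819142e+01, -3.90325783e-05,
        3.81990918e-03, -8.24414457e-06]), 'ee_pos': array([ 0.19398869, -0.59373053,  0.25564509]), 'ee_rot': array([[ 9.50539603e-01,  3.10603149e-01, -3.82941652e-04],
       [ 3.10603385e-01, -9.50538896e-01,  1.15974309e-03],
       [-3.78107811e-06, -1.22132471e-03, -9.99999254e-01]]), 'contact_force': array([ 0.33244363,  0.11770264, -0.33864826]), 'torque': array([0.00381131, 0.01955804, 0.04625722]), 'grip_force': 0.0, 'width': 1.0001491642981806}
```

View pics/scene0.png

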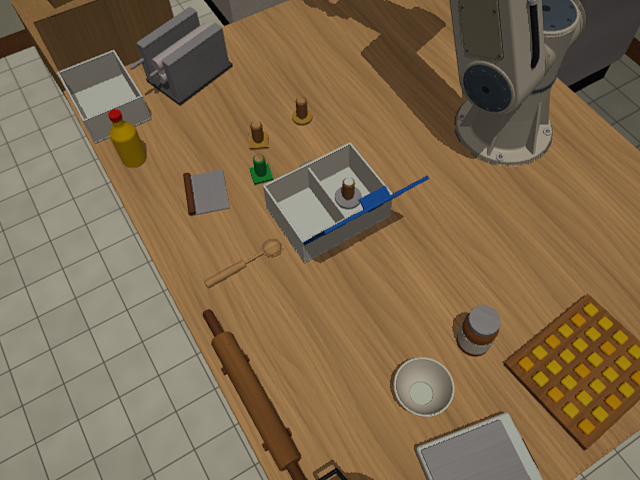

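View pics/top0.png

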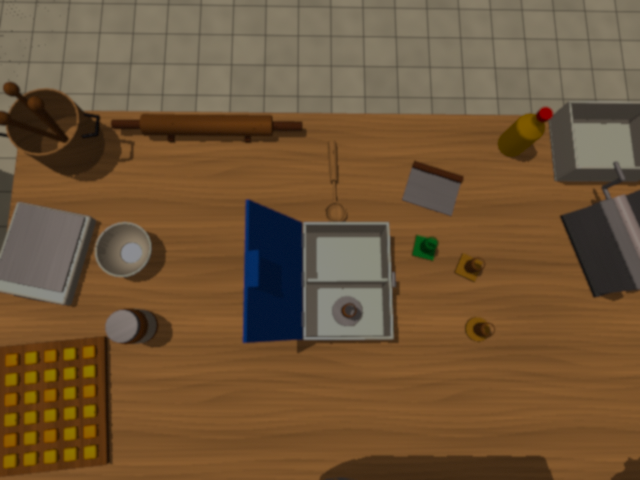

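```bash
cat > h.py <<'E'
from plant import env
import cv2,numpy as np
def cam(n,s=None):
    m=env.camera_model(n)
    if n=="wrist":
        M=m["mount"];R=s["ee_rot"]@M[:3,:3];p=s["ee_pos"]+s["ee_rot"]@M[:3,3]
    else: R,p=np.array(m["orientation"]),np.array(m["xyz"])
    return m,R,p
def cast(c,uv,z):
    m,R,p=c;d=R@np.array([(uv[0]-m["cx"])/m["fx"],-(uv[1]-m["cy"])/m["fy"],-1]);return p+d*(z-p[2])/d[2]
def proj(c,P):
    m,R,p=c;q=R.T@(np.array(P)-p);return np.array([m["cx"]-m["fx"]*q[0]/q[2],m["cy"]+m["fy"]*q[1]/q[2]])
def blobs(img,lo,hi,amin=40,roi=None):
    k=cv2.inRange(cv2.cvtColor(img,cv2.COLOR_BGR2HSV),np.array(lo),np.array(hi))
    if roi: 
        z=np.zeros_like(k);a,b,c,d=roi;z[b:d,a:c]=k[b:d,a:c];k=z
    cs,_=cv2.findContours(k,cv2.RETR_EXTERNAL,cv2.CHAIN_APPROX_NONE)
    return sorted([c for c in cs if cv2.contourArea(c)>amin],key=cv2.contourArea,reverse=True)
E
python3 - <<'E'
from h import *
np.set_printoptions(precision=4,suppress=True)
t=cv2.imread("pics/top0.png");c=cam("top");hsv=cv2.cvtColor(t,cv2.COLOR_BGR2HSV)
print(hsv[275,466],hsv[266,475],hsv[300,430],hsv[232,305],hsv[223,340],hsv[260,340],hsv[300,270],hsv[250,425])
for b in blobs(t,(15,170,60),(26,255,255),20,(400,220,520,350)):
    r=cv2.minAreaRect(b);print("brass",r,cast(c,r[0],.01))
for b in blobs(t,(0,0,110),(90,60,255),200,(290,210,410,350)):
    r=cv2.minAreaRect(b);print("case",r,[cast(c,q,.104) for q in cv2.boxPoints(r)])
for b in blobs(t,(105,120,40),(130,255,255),200): print("lid",cv2.approxPolyDP(b,5,True)[:,0].tolist())
crop=np.hstack([cv2.resize(t[210:360,290:510],None,fx=3,fy=3)]);cv2.imwrite("pics/crop1.png",crop)
E
```

```text
[ 19 230 114] [ 16 223  72] [ 15 166 123] [ 23  27 114] [ 25  25 123] [ 33  22 139] [109 239  49] [ 63 230  31]
brass ((469.5963439941406, 267.1789245605469), (29.405269622802734, 26.81913948059082), 16.699241638183594) [ 0.5725 -0.2985  0.01  ]
brass ((478.0769348144531, 329.38458251953125), (30.50851058959961, 26.070905685424805), 33.690067291259766) [ 0.4342 -0.3085  0.01  ]
case ((347.5748596191406, 280.0039978027344), (116.81732940673828, 88.22978973388672), 89.46454620361328) [array([0.6544, 0.0788, 0.104 ]), array([ 0.6568, -0.1052,  0.104 ]), array([ 0.4183, -0.0997,  0.104 ]), array([0.4171, 0.0759, 0.104 ])]
lid [[247, 200], [244, 341], [301, 338], [300, 223]]
```

View pics/crop1.png

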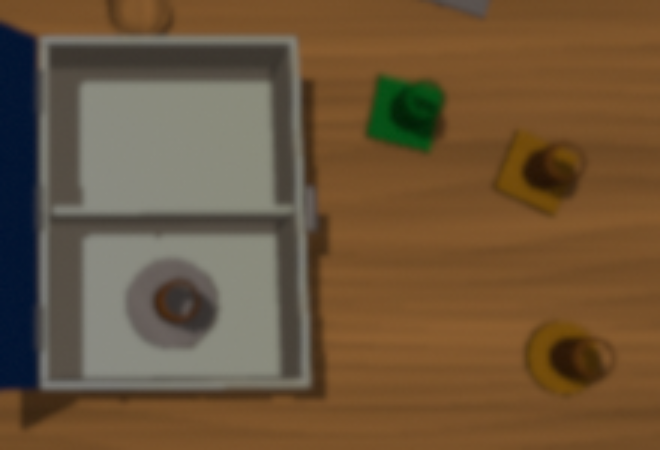

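Choices: square brass (469,267) is the wanted one; the green square one (426,247) and the round brass one (479,329) are not. The crop confirms the square brass foot.

>>> jog_arm --targets "0.15 -0.055 0 0;0.15 -0.055 0 0;0.15 -0.055 0 0;0.15 -0.055 0 0;0.15 -0.055 0 0;0.15 -0.055 0 0;0.15 -0.055 0 0;0.15 -0.055 0 0;0.15 -0.055 0 0;0.15 -0.055 0 0;0.15 -0.055 0 0;0.15 -0.055 0 0" --hand 0.2

```text
t: 1.3
ee_pos: [0.5716, -0.2962, 0.2559]
ee_rot: [[0.951, 0.311, -0.001], [0.311, -0.951, 0.0], [-0.0, -0.0, -1.0]]
contact_force: [0.9, -0.3, 0.7]
width: 0.607
grip_force: 0.0
```

```bash
python3 - <<'E'
from h import *
np.set_printoptions(precision=4,suppress=True)
env.read_camera("wrist")
s=env.sense();w=env.read_camera("wrist");cv2.imwrite("pics/w1.png",w);np.save("w1.npy",np.array([s],dtype=object),allow_pickle=True)
print(s["ee_pos"],s["joint_positions"],s["joint_velocities"].max());c=cam("wrist",s)
print(proj(c,(.5725,-.2985,.01)))
for b in blobs(w,(15,170,60),(26,255,255),200):
    r=cv2.minAreaRect(b);print("brass",r,cast(c,r[0],.01))
E
```

```text
[ 0.5759 -0.2927  0.256 ] [-0.4741  0.3849  1.587   0.0032  1.1683  0.778 ] 0.04698454855288778
[324.4923 208.1054]
brass ((325.43048095703125, 209.59326171875), (54.940853118896484, 53.988624572753906), 43.83086395263672) [ 0.5714 -0.2998  0.01  ]
brass ((293.928955078125, 334.84002685546875), (51.672264099121094, 51.046531677246094), 17.2414608001709) [ 0.4344 -0.3106  0.01  ]
```

View pics/w1.png

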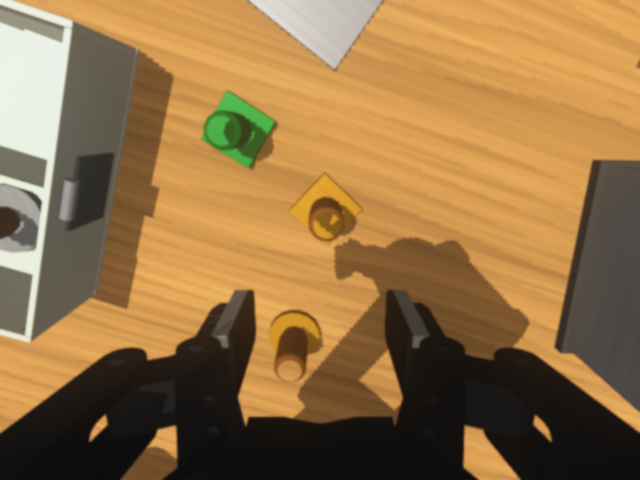

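Wrist picture: square brass foot centred at (326,210) with upright wooden handle; green at (238,130), round at (294,335).

>>> jog_arm --targets "-0.026 0.021 0 0;0 0 0.15 0;0 0 0.15 0;0 0 0.15 0;0 0 0.15 0;0 0 0.12 0;0 0 0.08 0;0 0 0 0;0 0 0 0"

```text
t: 2.3
ee_pos: [0.5652, -0.3056, 0.0566]
ee_rot: [[0.951, 0.309, -0.001], [0.309, -0.951, 0.0], [-0.001, -0.0, -1.0]]
contact_force: [0.1, 0.4, 0.5]
width: 0.592
grip_force: 0.0
```

>>> jog_arm --targets "0 0 0 0;0 0 0 0;0 0 0 0;0 0 0 0;0 0 0 0;0 0 0 0;0 0 0 0;0 0 0 0" --hand -1

```text
t: 3.1
ee_pos: [0.5667, -0.3053, 0.0583]
ee_rot: [[0.95, 0.311, 0.002], [0.311, -0.95, -0.002], [0.001, 0.002, -1.0]]
contact_force: [-2.4, -1.1, 6.3]
width: 0.336
grip_force: 59.4
```

Grip is about 7 mm off the handle's centre along the pads (I corrected from an unsettled reading); re-grip centred.

>>> jog_arm --targets "0 0 0 0;0 0 0 0;0 0 0 0;0 0 0 0;0.03 -0.01 0 0;0 0 0 0;0 0 0 0" --hand 0.2

```text
t: 3.8
ee_pos: [0.5727, -0.2995, 0.0562]
ee_rot: [[0.95, 0.311, 0.0], [0.311, -0.95, -0.0], [0.0, 0.0, -1.0]]
contact_force: [-0.4, -0.5, 0.9]
width: 0.597
grip_force: 0.0
```

```bash
python3 - <<'E'
from h import *
np.set_printoptions(precision=4,suppress=True)
s=env.sense();w=env.read_camera("wrist");c=cam("wrist",s);print(s["ee_pos"])
cv2.imwrite("pics/w2.png",w[180:480,120:520])
t=env.read_camera("top");ct=cam("top")
for b in blobs(t,(15,170,60),(26,255,255),20,(400,220,520,350)):
    r=cv2.minAreaRect(b);print("brass",r,cast(ct,r[0],.01))
E
```

```text
[ 0.5727 -0.2995  0.0562]
brass ((487.2000732421875, 329.10003662109375), (46.06299591064453, 33.98823165893555), 26.56505012512207) [ 0.4348 -0.3289  0.01  ]
brass ((479.51544189453125, 283.92388916015625), (57.36969757080078, 23.190162658691406), 33.231712341308594) [ 0.5346 -0.3185  0.01  ]
brass ((513.1346435546875, 337.173095703125), (25.10286521911621, 12.355317115783691), 78.69007110595703) [ 0.4172 -0.3853  0.01  ]
brass ((464.6148681640625, 256.0608215332031), (9.648553848266602, 14.879697799682617), 54.46232223510742) [ 0.5979 -0.2887  0.01  ]
brass ((493.26397705078125, 310.1954040527344), (8.407151222229004, 17.17053985595703), 85.91438293457031) [ 0.4761 -0.3454  0.01  ]
```

View pics/w2.png

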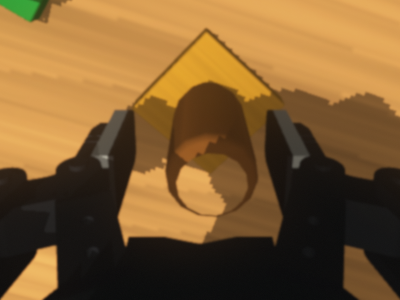

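Crop shows the stamp upright between the pads, handle at crop (211,150), foot top corner (206,28). Close and lift.

>>> jog_arm --targets "0 0 0 0;0 0 0 0;0 0 0 0;0 0 0 0;0 0 0 0;0 0 0 0;0 0 0 0;0 0 -0.05 0;0 0 -0.1 0;0 0 -0.15 0;0 0 -0.15 0;0 0 -0.15 0" --hand -1

```text
t: 5.1
ee_pos: [0.5717, -0.2993, 0.2077]
ee_rot: [[0.951, 0.311, -0.001], [0.311, -0.951, 0.001], [-0.001, -0.001, -1.0]]
contact_force: [0.8, -0.5, -3.1]
width: 0.334
grip_force: 59.4
```

>>> jog_arm --targets "0.05 -0.1 -0.1 0;0.05 -0.1 -0.1 0;0.05 -0.12 0 0;0 0 0 0;0 0 0 0;0 0 0 0;0 0 0 0"

```text
t: 5.8
ee_pos: [0.5828, -0.2129, 0.2558]
ee_rot: [[0.951, 0.31, -0.001], [0.31, -0.951, 0.0], [-0.001, -0.0, -1.0]]
contact_force: [-0.7, -0.9, -2.4]
width: 0.337
grip_force: 59.7
```

```bash
python3 - <<'E'
from h import *
np.set_printoptions(precision=4,suppress=True)
s=env.sense();w=env.read_camera("wrist");c=cam("wrist",s);print(s["ee_pos"],s["width"],s["grip_force"])
np.savez("w3.npz",R=s["ee_rot"],p=s["ee_pos"]);cv2.imwrite("pics/w3.png",w)
for z in (.095,.1): print(proj(c,(.655,-.1,z)),proj(c,(.655,.076,z)),proj(c,(.417,-.1,z)))
E
```

```text
[ 0.5828 -0.2129  0.2558] 0.3374077741793145 59.71072749396626
[191.7043  72.0564] [-83.6972 -21.9155] [127.3045 368.0288]
[189.277   71.0304] [-91.8233 -24.8984] [124.3776 371.7043]
```

View pics/w3.png

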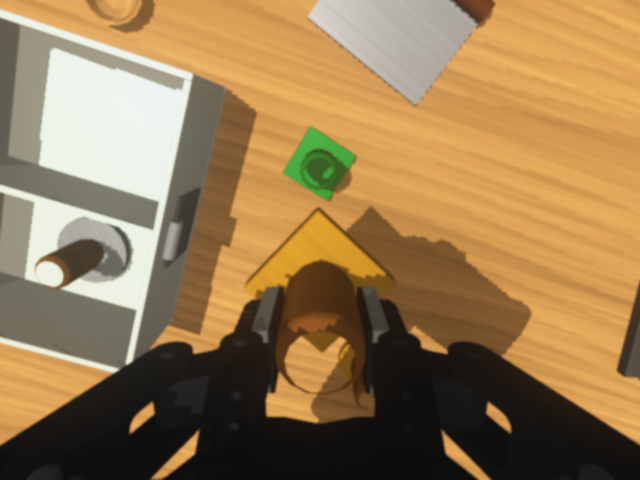

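```bash
python3 - <<'E'
from h import *
np.set_printoptions(precision=4,suppress=True)
d=np.load("w3.npz");c=cam("wrist",dict(ee_rot=d["R"],ee_pos=d["p"]))
w=cv2.imread("pics/w3.png");g=cv2.cvtColor(w,cv2.COLOR_BGR2GRAY)
sub=cv2.cornerSubPix(g,np.array([[[193,74]],[[125,370]]],np.float32),(6,6),(-1,-1),(3,30,.01));print(sub.reshape(-1,2))
for z in (.099,.104,.109):
    a,b=cast(c,sub[0,0],z),cast(c,sub[1,0],z);e=cast(c,(0,12),z);u=(a-b)/np.linalg.norm(a-b)
    v=np.array([-u[1],u[0],0]);print(z,a,b,np.linalg.norm(a-b),"yaw",np.arctan2(-v[0],v[1]),"wall dir",(e-a)/np.linalg.norm(e-a))
    o=(a+b)/2+v*.09;print(" origin",o," slot",o+u*.061)
ct=cam("top");t=cv2.imread("pics/top0.png")
for q in((388,223),(303,224),(393,338),(303,340)):print(cast(ct,q,.104))
# stamp foot below tool: front corner
print("foot corner z", [ (z,cast(c,(319,208),z)) for z in(.19,.2,.21)])
E
```

```text
[[193.0588  73.9135]
 [125.5344 365.063 ]]
0.099 [ 0.6541 -0.1024  0.099 ] [ 0.4226 -0.0995  0.099 ] 0.2314708845261497 yaw -0.01278385623626588 wall dir [-0.018   0.9998  0.    ]
 origin [ 0.5395 -0.0109  0.099 ]  slot [ 0.6005 -0.0117  0.099 ]
0.104 [ 0.654 -0.104  0.104] [ 0.4267 -0.1011  0.104 ] 0.2272612402891801 yaw -0.012783856236265967 wall dir [-0.018   0.9998  0.    ]
 origin [ 0.5415 -0.0126  0.104 ]  slot [ 0.6025 -0.0134  0.104 ]
0.109 [ 0.6539 -0.1057  0.109 ] [ 0.4308 -0.1028  0.109 ] 0.22305159605221034 yaw -0.01278385623626588 wall dir [-0.018   0.9998  0.    ]
 origin [ 0.5435 -0.0142  0.109 ]  slot [ 0.6045 -0.015   0.109 ]
[ 0.6529 -0.0985  0.104 ]
[0.6501 0.0786 0.104 ]
[ 0.4183 -0.1012  0.104 ]
[0.4148 0.0779 0.104 ]
foot corner z [(0.19, array([ 0.6124, -0.203 ,  0.19  ])), (0.2, array([ 0.6143, -0.2024,  0.2   ])), (0.21, array([ 0.6163, -0.2018,  0.21  ]))]
```

>>> jog_arm --targets "0 0 0 0.0175;0 0 0 0.0175;0 0 0 0.0175;0 0 0 0;0.01 -0.134 0 0;0.01 -0.134 0 0;0.01 -0.134 0 0;0.01 -0.134 0 0;0.006 -0.134 0 0;0 -0.134 0 0;0 0 0 0;0 0 0 0"

```text
t: 7.05
ee_pos: [0.5976, -0.0111, 0.2562]
ee_rot: [[1.0, -0.01, -0.0], [-0.01, -1.0, -0.0], [-0.0, 0.0, -1.0]]
contact_force: [-0.2, -1.2, -2.2]
width: 0.332
grip_force: 60.0
```

>>> jog_arm --targets "0 0 0 0;0 0 0 0;0 0 0 0"

```text
t: 7.35
ee_pos: [0.5975, -0.0123, 0.2563]
ee_rot: [[1.0, -0.015, -0.0], [-0.015, -1.0, -0.0], [-0.0, 0.0, -1.0]]
contact_force: [0.5, -0.4, -2.3]
width: 0.335
grip_force: 60.0
```

```bash
python3 - <<'E'
from h import *
np.set_printoptions(precision=4,suppress=True)
s=env.sense();w=env.read_camera("wrist");c=cam("wrist",s);print(s["ee_pos"],s["width"],s["contact_force"])
np.savez("w4.npz",R=s["ee_rot"],p=s["ee_pos"]);cv2.imwrite("pics/w4.png",w)
E
```

```text
[ 0.5975 -0.0123  0.2563] 0.33478650855097647 [ 0.4669 -0.4031 -2.3024]
```

View pics/w4.png

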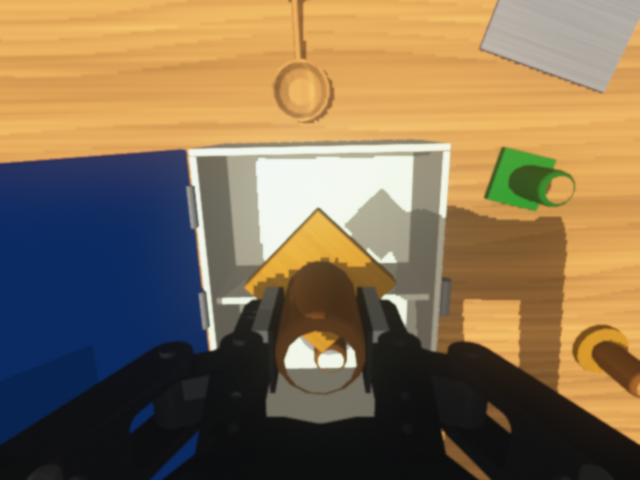

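Picture: stamp held over the compartment; +x rim outer corners at (450,146) and (190,152), divider at row 300.

```bash
python3 - <<'E'
from h import *
np.set_printoptions(precision=4,suppress=True)
d=np.load("w4.npz");c=cam("wrist",dict(ee_rot=d["R"],ee_pos=d["p"]))
for z in (.099,.104,.109):
    a,b,e,f=[cast(c,q,z) for q in((450,145),(189,151),(242,300),(428,297))];print(z,a[:2],b[:2],np.linalg.norm(a-b),"divider",e[:2],f[:2])
E
```

```text
0.099 [ 0.653  -0.1034] [0.6517 0.0769] 0.18028946088745304 divider [0.5389 0.0481] [ 0.5392 -0.0952]
0.104 [ 0.6532 -0.1018] [0.6519 0.0753] 0.17701678850954847 divider [0.5412 0.047 ] [ 0.5415 -0.0937]
0.109 [ 0.6535 -0.1001] [0.6522 0.0736] 0.17374411613164392 divider [0.5435 0.0459] [ 0.5438 -0.0922]
```

>>> jog_arm --targets "-0.008 0 0.1 0;0 0 0.15 0;0 0 0.15 0;0 0 0.15 0;0 0 0.12 0;0 0 0.05 0;0 0 0 0;0 0 0 0;0 0 0 0"

```text
t: 8.3
ee_pos: [0.5969, -0.0114, 0.078]
ee_rot: [[1.0, -0.014, 0.003], [-0.014, -1.0, -0.0], [0.003, 0.0, -1.0]]
contact_force: [-0.6, -0.1, -1.8]
width: 0.334
grip_force: 60.1
```

>>> jog_arm --targets "0 0 0.012 0;0 0 0.012 0;0 0 0 0;0 0 0 0"

```text
t: 8.7
ee_pos: [0.5955, -0.0112, 0.0704]
ee_rot: [[1.0, -0.014, -0.0], [-0.014, -1.0, 0.0], [-0.0, -0.0, -1.0]]
contact_force: [0.7, 0.7, -1.4]
width: 0.333
grip_force: 60.1
```

>>> jog_arm --targets "0 0 0.007 0;0 0 0 0;0 0 0 0"

```text
t: 9.0
ee_pos: [0.5955, -0.0112, 0.0685]
ee_rot: [[1.0, -0.014, -0.0], [-0.014, -1.0, 0.0], [-0.0, -0.0, -1.0]]
contact_force: [0.3, 0.3, -2.3]
width: 0.335
grip_force: 60.1
```

>>> jog_arm --targets "0 0 0.006 0;0 0 0 0;0 0 0 0"

```text
t: 9.3
ee_pos: [0.5957, -0.0112, 0.0676]
ee_rot: [[1.0, -0.014, 0.0], [-0.014, -1.0, 0.0], [0.0, -0.0, -1.0]]
contact_force: [-1.2, -0.7, 5.3]
width: 0.33
grip_force: 60.8
```

>>> jog_arm --targets "0 0 0 0;0 0 0 0;0 0 0 0;0 0 0 0;0 0 -0.03 0;0 0 -0.1 0;0 0 -0.15 0;0 0 -0.15 0;0 0 -0.15 0;0 0 -0.15 0;0 0 -0.15 0;0 0 0 0" --hand 0.2

```text
t: 10.5
ee_pos: [0.5981, -0.0113, 0.2934]
ee_rot: [[1.0, -0.014, 0.009], [-0.014, -1.0, -0.0], [0.009, 0.0, -1.0]]
contact_force: [-0.0, -0.6, -0.2]
width: 0.6
grip_force: 0.0
```

```bash
python3 - <<'E'
from h import *
np.set_printoptions(precision=4,suppress=True)
s=env.sense();w=env.read_camera("wrist");c=cam("wrist",s);print(s["ee_pos"])
t=env.read_camera("scene");cv2.imwrite("pics/c5.png",np.hstack([cv2.resize(w,(400,300)),cv2.resize(t[120:300,230:470],(400,300))]))
ct=cam("scene")
# lid corners from the scene and top views
for b in blobs(t,(105,120,40),(130,255,255),200): print("lid scene",cv2.approxPolyDP(b,3,True)[:,0].tolist())
o=np.array([.535,.077,.102])
for th in(2.0,2.05,2.1):
    for x in(-.12,0,.12):
        e=o+[x,-.2*np.cos(th),.2*np.sin(th)];print(th,e,"scene",proj(ct,e),"top",proj(cam("top"),e))
E
```

```text
[ 0.5981 -0.0113  0.2934]
lid scene [[428, 177], [392, 195], [383, 186], [360, 198], [362, 211], [304, 244]]
2.0 [0.415  0.1602 0.2839] scene [424.3209 170.15  ] top [251.1693 343.234 ]
2.0 [0.535  0.1602 0.2839] scene [373.1663 196.9409] top [252.8933 268.3269]
2.0 [0.655  0.1602 0.2839] scene [319.1749 225.2176] top [254.5196 197.6632]
2.05 [0.415  0.1692 0.2795] scene [426.7597 174.6486] top [245.8489 343.1499]
2.05 [0.535  0.1692 0.2795] scene [375.6638 201.5647] top [247.7178 268.651 ]
2.05 [0.655  0.1692 0.2795] scene [321.7337 229.9738] top [249.4814 198.3501]
2.1 [0.415  0.178  0.2746] scene [429.0981 179.2019] top [240.7682 343.0567]
2.1 [0.535  0.178  0.2746] scene [378.0793 206.2334] top [242.7724 269.0046]
2.1 [0.655  0.178  0.2746] scene [324.2315 234.7639] top [244.6643 199.1013]
```

View pics/c5.png

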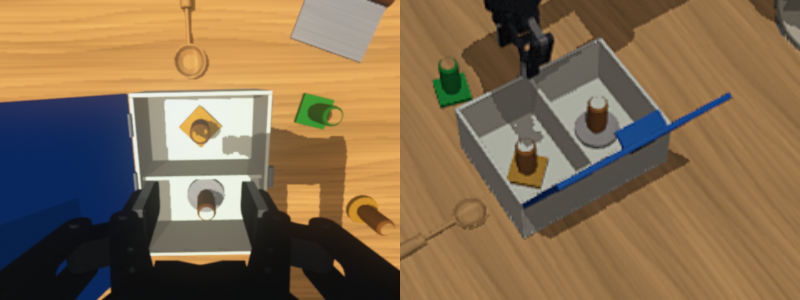

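Stamp stands upright in the empty compartment (crop left, (200,127)); lid at ~2.05. Rise, shut the fingers and turn 90°.

>>> jog_arm --targets "0 0 -0.07 -0.0229;0 0 -0.07 -0.0229;0 0 -0.07 -0.0229;0 0 -0.07 -0.0229;0 0 0 -0.0229;0 0 0 -0.0229;0 0 0 -0.0229;0 0 0 -0.0229;0 0 0 -0.0229;0 0 0 -0.0229;0 0 0 -0.0229;0 0 0 0" --hand -1

```text
t: 11.8
ee_pos: [0.5948, -0.0113, 0.3552]
ee_rot: [[-0.0, 1.0, -0.003], [1.0, 0.0, 0.0], [0.0, -0.003, -1.0]]
contact_force: [0.3, 0.5, -0.6]
width: -0.001
grip_force: 0.0
```

>>> jog_arm --targets "0 -0.06 0 0;0.1 -0.06 0 0;0.15 -0.06 0 0;0.15 -0.06 0 0;0.15 0 0 0;0.15 0 0 0;0.15 0 0 0;0.05 0 0 0;0 0 0 0;0 0 0 0;0 0 0 0"

```text
t: 12.9
ee_pos: [0.536, 0.2125, 0.3568]
ee_rot: [[0.004, 1.0, -0.0], [1.0, -0.004, -0.001], [-0.001, -0.0, -1.0]]
contact_force: [0.1, 0.2, 0.0]
width: -0.0
grip_force: 0.0
```

>>> jog_arm --targets "0 0 0.1 0;0 0 0.12 0;0 0 0.05 0;-0.05 0 0 0;-0.02 0 0 0;0 0 0 0;0 0 0 0"

```text
t: 13.6
ee_pos: [0.5367, 0.1961, 0.2909]
ee_rot: [[0.003, 1.0, 0.002], [1.0, -0.003, 0.001], [0.001, 0.002, -1.0]]
contact_force: [-0.7, 0.7, -0.5]
width: -0.004
grip_force: 0.0
```

>>> jog_arm --targets "-0.02 0 0 0;-0.02 0 0 0;-0.02 0 0 0;-0.02 0 -0.005 0;-0.02 0 -0.005 0;-0.02 0 -0.005 0"

```text
t: 14.2
ee_pos: [0.536, 0.166, 0.2935]
ee_rot: [[0.002, 1.0, 0.0], [1.0, -0.002, 0.0], [0.0, 0.0, -1.0]]
contact_force: [0.4, 2.1, 1.8]
width: -0.001
grip_force: 1.0
```

```bash
python3 - <<'E'
from h import *
np.set_printoptions(precision=4,suppress=True)
s=env.sense();print(s["ee_pos"],s["contact_force"])
a=env.read_camera("scene");b=env.read_camera("top");cv2.imwrite("pics/p6.png",np.hstack([cv2.resize(a[80:320,230:550],(400,300)),cv2.resize(b[160:370,180:460],(400,300))]))
E
```

```text
[0.536  0.166  0.2935] [0.3921 2.0704 1.8405]
```

View pics/p6.png

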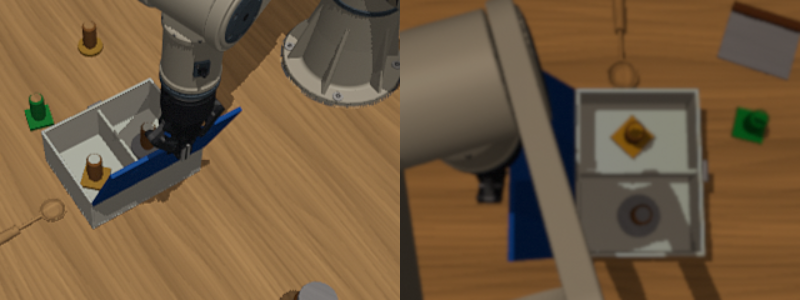

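Fingers are behind the lid's edge and pushing it with about 2 N.

>>> jog_arm --targets "-0.02 0 -0.008 0;-0.022 0 -0.008 0;-0.022 0 -0.008 0;-0.022 0 -0.008 0;-0.022 0 -0.008 0;-0.022 0 -0.008 0;-0.022 0 -0.006 0;-0.022 0 -0.005 0;-0.022 0 -0.005 0;-0.022 0 -0.004 0;-0.022 0 -0.003 0;-0.022 0 0 0"

```text
t: 15.5
ee_pos: [0.5359, 0.1004, 0.3112]
ee_rot: [[0.002, 1.0, 0.0], [1.0, -0.002, 0.0], [0.0, 0.0, -1.0]]
contact_force: [0.0, 0.8, 0.5]
width: -0.001
grip_force: 0.4
```

>>> jog_arm --targets "-0.022 0 0 0;-0.022 0 0 0;-0.022 0 0 0;-0.022 0 0 0;-0.022 0 0 0;-0.022 0 0 0"

```text
t: 16.1
ee_pos: [0.5356, 0.0674, 0.3109]
ee_rot: [[0.002, 1.0, -0.0], [1.0, -0.002, -0.0], [-0.0, -0.0, -1.0]]
contact_force: [-0.7, 0.6, -1.0]
width: 0.003
grip_force: 0.2
```

>>> jog_arm --targets "-0.022 0 0 0;-0.022 0 0 0;-0.022 0 0 0;-0.022 0 0 0;-0.022 0 0 0;-0.02 0 0 0;0 0 0 0;0 0 -0.05 0;0.05 0 -0.08 0;0 0 -0.08 0"

```text
t: 17.1
ee_pos: [0.5357, 0.0489, 0.3649]
ee_rot: [[0.002, 1.0, -0.0], [1.0, -0.002, 0.001], [0.001, -0.0, -1.0]]
contact_force: [1.0, 0.4, -0.5]
width: 0.002
grip_force: 0.0
```

>>> jog_arm --targets "0 0 0 0;0 0 0 0;0 0 0 0;0 0 0 0;0 0 0 0;0 0 0 0;0 0 0 0;0 0 0 0;0 0 0 0;0 0 0 0;0 0 0 0;0 0 0 0"

```text
t: 18.3
ee_pos: [0.5357, 0.0479, 0.3636]
ee_rot: [[0.002, 1.0, 0.0], [1.0, -0.002, 0.0], [0.0, 0.0, -1.0]]
contact_force: [-0.1, -0.1, -0.7]
width: 0.006
grip_force: 0.0
```

>>> jog_arm --targets "0 0 0 0;0 0 0 0;0 0 0 0;0 0 0 0;0 0 0 0;0 0 0 0;0 0 0 0;0 0 0 0;0 0 0 0;0 0 0 0;0 0 0 0;0 0 0 0"

```text
t: 19.5
ee_pos: [0.5357, 0.0479, 0.3635]
ee_rot: [[0.002, 1.0, -0.0], [1.0, -0.002, 0.0], [0.0, -0.0, -1.0]]
contact_force: [-0.2, 0.3, -0.7]
width: 0.003
grip_force: 0.0
```

>>> jog_arm --targets "0 0 0 0;0 0 0 0;0 0 0 0;0 0 0 0;0 0 0 0;0 0 0 0;0 0 0 0;0 0 0 0;0 0 0 0;0 0 0 0;0 0 0 0;0 0 0 0"

```text
t: 20.7
ee_pos: [0.5357, 0.0479, 0.3635]
ee_rot: [[0.002, 1.0, 0.0], [1.0, -0.002, 0.0], [0.0, 0.0, -1.0]]
contact_force: [-0.7, 0.4, 0.0]
width: -0.002
grip_force: 0.0
```

```bash
python3 - <<'E'
from h import *
np.set_printoptions(precision=4,suppress=True)
s=env.sense();print(s["t"],s["ee_pos"],s["contact_force"])
a=env.read_camera("scene");w=env.read_camera("wrist");cv2.imwrite("pics/p7.png",np.hstack([cv2.resize(a[80:320,230:550],(400,300)),cv2.resize(w,(400,300))]));cv2.imwrite("pics/w7.png",w)
c=cam("wrist",s);print("pad expected", proj(c,(.535,-.098,.112)))
g=cv2.cvtColor(w,cv2.COLOR_BGR2HSV)
E
```

```text
20.7 [0.5357 0.0479 0.3635] [-0.6854  0.434   0.0483]
pad expected [320.2469 336.3373]
```

View pics/p7.png

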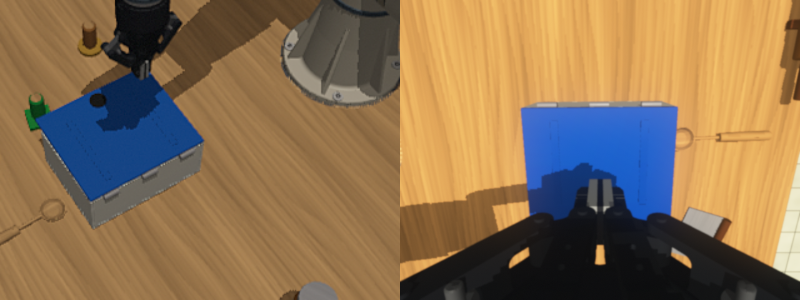

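Lid lies down on its catch; pad seen at scene ≈(308,160). Locating it numerically from both fixed views.

```bash
python3 - <<'E'
from h import *
np.set_printoptions(precision=4,suppress=True)
for n in("scene","top"):
    a=env.read_camera(n);c=cam(n);u,v=proj(c,(.535,-.098,.118)).astype(int);print(n,u,v)
    k=25
    for b in blobs(a,(0,0,0),(179,255,45),15,(u-k,v-k,u+k,v+k)):
        r=cv2.fitEllipse(b);m=cv2.moments(b);q=(m["m10"]/m["m00"],m["m01"]/m["m00"]);print(cv2.contourArea(b),np.round(q,1),r[1],cast(c,q,.119),cast(c,q,.112))
    sat=cv2.cvtColor(a,cv2.COLOR_BGR2HSV)[v-8:v+9:4,u-16:u+17:4];print(sat[:,:,1].tolist(),sat[:,:,2].tolist())
E
```

```text
scene 307 159
95.0 [308.  159.8] (9.802877426147461, 12.563708305358887) [ 0.5344 -0.0959  0.119 ] [ 0.5319 -0.1007  0.112 ]
[[133, 132, 138, 156, 153, 238, 223, 223, 242], [130, 154, 181, 213, 219, 124, 214, 229, 209], [112, 219, 213, 69, 20, 20, 212, 207, 209], [220, 216, 213, 92, 43, 59, 227, 222, 242], [214, 217, 213, 209, 215, 213, 207, 229, 229]] [[151, 149, 94, 95, 102, 74, 79, 79, 77], [161, 119, 110, 127, 21, 41, 80, 77, 78], [116, 133, 134, 26, 25, 25, 54, 79, 78], [131, 131, 133, 39, 24, 26, 82, 78, 79], [132, 133, 132, 134, 139, 135, 95, 79, 78]]
top 390 278
149.5 [389.1 278.7] (12.426604270935059, 15.622533798217773) [ 0.5351 -0.0943  0.119 ] [ 0.5358 -0.0956  0.112 ]
[[218, 223, 217, 213, 207, 18, 75, 72, 72], [218, 213, 216, 18, 73, 70, 72, 71, 72], [220, 220, 200, 78, 43, 79, 75, 77, 71], [231, 232, 212, 64, 0, 46, 71, 75, 71], [241, 236, 241, 234, 230, 220, 65, 75, 75]] [[102, 102, 101, 85, 69, 56, 61, 60, 60], [103, 103, 85, 14, 14, 40, 60, 61, 60], [94, 101, 56, 13, 12, 29, 61, 60, 61], [54, 55, 53, 8, 9, 22, 61, 61, 61], [53, 53, 54, 48, 40, 51, 59, 61, 61]]
```

>>> jog_arm --targets "-0.1 0 0 0;-0.16 0 0 0;-0.16 0 0 0;-0.156 0 0.1 0;0 0 0.15 0;0 0 0.15 0;0 0 0.15 0;0 0 0.15 0;0 0 0.1 0;0 0 0 0;0 0 0 0;0 0 0 0"

```text
t: 22.1
ee_pos: [0.5365, -0.0963, 0.1652]
ee_rot: [[0.002, 1.0, 0.003], [1.0, -0.002, -0.0], [-0.0, 0.003, -1.0]]
contact_force: [0.5, -0.4, 0.4]
width: -0.0
grip_force: 0.0
```

>>> jog_arm --targets "0 0 0 0;0 0 0 0"

```text
t: 22.3
ee_pos: [0.5361, -0.0963, 0.1648]
ee_rot: [[0.002, 1.0, 0.002], [1.0, -0.002, -0.0], [-0.0, 0.002, -1.0]]
contact_force: [0.2, 0.1, 0.8]
width: 0.001
grip_force: 0.0
```

>>> jog_arm --targets "0 0 0.02 0;0 0 0.02 0;0 0 0.016 0;0 0 0.004 0;0 0 0 0;0 0 0 0"

```text
t: 22.9
ee_pos: [0.5354, -0.0961, 0.1485]
ee_rot: [[0.002, 1.0, -0.0], [1.0, -0.002, 0.0], [0.0, -0.0, -1.0]]
contact_force: [-0.1, -0.2, -0.4]
width: -0.001
grip_force: 0.0
```

>>> jog_arm --targets "0 0 0.004 0;0 0 0.004 0;0 0 0 0;0 0 0 0"

```text
t: 23.3
ee_pos: [0.5353, -0.0961, 0.1465]
ee_rot: [[0.002, 1.0, -0.0], [1.0, -0.002, 0.0], [0.0, -0.0, -1.0]]
contact_force: [-0.3, -0.4, -0.5]
width: -0.002
grip_force: 0.0
```

>>> jog_arm --targets "0 0 0.004 0;0 0 0 0;0 0 0 0"

```text
t: 23.6
ee_pos: [0.5354, -0.0961, 0.1455]
ee_rot: [[0.002, 1.0, -0.0], [1.0, -0.002, 0.0], [0.0, -0.0, -1.0]]
contact_force: [0.2, -0.5, -0.3]
width: 0.005
grip_force: 0.0
```

>>> jog_arm --targets "0 0 0.004 0;0 0 0 0;0 0 0 0"

```text
t: 23.9
ee_pos: [0.5353, -0.0961, 0.1445]
ee_rot: [[0.002, 1.0, -0.0], [1.0, -0.002, 0.0], [0.0, -0.0, -1.0]]
contact_force: [0.3, -0.2, 0.4]
width: 0.001
grip_force: 0.0
```

>>> jog_arm --targets "0 0 0.003 0;0 0 0 0;0 0 0 0"

```text
t: 24.2
ee_pos: [0.5355, -0.0962, 0.144]
ee_rot: [[0.002, 1.0, 0.0], [1.0, -0.002, -0.0], [-0.0, 0.0, -1.0]]
contact_force: [-1.0, -0.5, 1.8]
width: 0.005
grip_force: 1.4
```

>>> jog_arm --targets "0 0 0.003 0;0 0 0 0;0 0 0 0"

```text
t: 24.5
ee_pos: [0.5355, -0.0962, 0.1436]
ee_rot: [[0.002, 1.0, 0.0], [1.0, -0.002, -0.0], [-0.0, 0.0, -1.0]]
contact_force: [-1.6, -0.8, 7.3]
width: -0.001
grip_force: 3.8
```

>>> jog_arm --targets "0 0 0.002 0;0 0 0 0;0 0 0 0"

```text
t: 24.8
ee_pos: [0.5355, -0.0963, 0.1432]
ee_rot: [[0.002, 1.0, 0.0], [1.0, -0.002, -0.0], [-0.0, 0.0, -1.0]]
contact_force: [-2.6, -0.2, 9.3]
width: -0.001
grip_force: 4.7
```

>>> jog_arm --targets "0 0 0.002 0;0 0 0 0;0 0 0 0"

```text
t: 25.1
ee_pos: [0.5355, -0.0963, 0.1426]
ee_rot: [[0.002, 1.0, 0.0], [1.0, -0.002, -0.0], [-0.0, 0.0, -1.0]]
contact_force: [-3.2, -0.5, 8.3]
width: -0.0
grip_force: 4.4
```

>>> jog_arm --targets "0 0 0.002 0;0 0 0 0;0 0 0.002 0;0 0 0 0;0 0 0 0"

```text
t: 25.6
ee_pos: [0.5355, -0.0964, 0.1414]
ee_rot: [[0.002, 1.0, 0.0], [1.0, -0.002, -0.0], [-0.0, 0.0, -1.0]]
contact_force: [-1.4, -1.7, 6.8]
width: 0.003
grip_force: 2.9
```

>>> jog_arm --targets "0 0 0.002 0;0 0 0 0;0 0 0 0"

```text
t: 25.9
ee_pos: [0.5355, -0.0964, 0.1407]
ee_rot: [[0.002, 1.0, 0.0], [1.0, -0.002, -0.0], [-0.0, 0.0, -1.0]]
contact_force: [-2.3, -2.3, 3.6]
width: 0.004
grip_force: 2.2
```

>>> jog_arm --targets "0 0 0.002 0;0 0 0 0;0 0 0 0"

```text
t: 26.2
ee_pos: [0.5355, -0.0961, 0.14]
ee_rot: [[0.002, 1.0, 0.0], [1.0, -0.002, -0.0], [-0.0, 0.0, -1.0]]
contact_force: [-0.1, -1.6, 2.5]
width: -0.002
grip_force: 1.4
```

Force is falling: the lid is passing the catch. Follow it down to the hard stop.

>>> jog_arm --targets "0 0 0.002 0;0 0 0 0;0 0 0.002 0;0 0 0 0;0 0 0 0"

```text
t: 26.7
ee_pos: [0.5351, -0.0959, 0.1388]
ee_rot: [[0.002, 1.0, -0.001], [1.0, -0.002, 0.0], [0.0, -0.001, -1.0]]
contact_force: [-0.2, -0.2, -0.1]
width: 0.002
grip_force: 0.0
```

>>> jog_arm --targets "0 0 0.002 0;0 0 0 0;0 0 0.002 0;0 0 0 0;0 0 0 0"

```text
t: 27.2
ee_pos: [0.5353, -0.0961, 0.138]
ee_rot: [[0.002, 1.0, -0.0], [1.0, -0.002, 0.0], [0.0, -0.0, -1.0]]
contact_force: [-0.1, -0.2, 0.0]
width: -0.002
grip_force: 0.0
```

>>> jog_arm --targets "0 0 0.002 0;0 0 0 0;0 0 0 0"

```text
t: 27.5
ee_pos: [0.5353, -0.0961, 0.1375]
ee_rot: [[0.002, 1.0, -0.0], [1.0, -0.002, 0.0], [0.0, -0.0, -1.0]]
contact_force: [-0.3, -0.1, -0.5]
width: 0.004
grip_force: 0.0
```

Snapped away from the fingers. Now find the pad again and load it to ~12 N.

>>> jog_arm --targets "0 0 0.002 0;0 0 0 0;0 0 0 0"

```text
t: 27.8
ee_pos: [0.5354, -0.0961, 0.137]
ee_rot: [[0.002, 1.0, -0.0], [1.0, -0.002, -0.0], [-0.0, -0.0, -1.0]]
contact_force: [-0.2, 0.5, 0.5]
width: 0.002
grip_force: 0.0
```

>>> jog_arm --targets "0 0 0.002 0;0 0 0 0;0 0 0 0"

```text
t: 28.1
ee_pos: [0.5354, -0.0961, 0.1365]
ee_rot: [[0.002, 1.0, 0.0], [1.0, -0.002, 0.0], [0.0, 0.0, -1.0]]
contact_force: [0.4, -0.1, 0.6]
width: 0.002
grip_force: 0.1
```

>>> jog_arm --targets "0 0 0.002 0;0 0 0 0;0 0 0 0"

```text
t: 28.4
ee_pos: [0.5354, -0.0962, 0.1365]
ee_rot: [[0.002, 1.0, 0.0], [1.0, -0.002, -0.0], [-0.0, 0.0, -1.0]]
contact_force: [-2.1, 0.2, 4.9]
width: -0.002
grip_force: 2.7
```

>>> jog_arm --targets "0 0 0.002 0;0 0 0 0;0 0 0 0"

```text
t: 28.7
ee_pos: [0.5354, -0.0962, 0.1364]
ee_rot: [[0.002, 1.0, 0.0], [1.0, -0.002, -0.0], [-0.0, 0.0, -1.0]]
contact_force: [-3.0, 0.7, 10.4]
width: -0.006
grip_force: 5.2
```

>>> jog_arm --targets "0 0 0.0006 0;0 0 0 0;0 0 0 0;0 0 0 0;0 0 0 0;0 0 0 0"

```text
t: 29.3
ee_pos: [0.5355, -0.0961, 0.1364]
ee_rot: [[0.002, 1.0, 0.0], [1.0, -0.002, -0.0], [-0.0, 0.0, -1.0]]
contact_force: [-3.7, 0.9, 11.9]
width: -0.002
grip_force: 6.0
```

>>> jog_arm --targets "0 0 0 0;0 0 0 0;0 0 0 0;0 0 0 0;0 0 0 0;0 0 0 0;0 0 0 0;0 0 0 0;0 0 0 0;0 0 0 0"

```text
t: 30.3
ee_pos: [0.5354, -0.0961, 0.1363]
ee_rot: [[0.002, 1.0, 0.0], [1.0, -0.002, -0.0], [-0.0, 0.0, -1.0]]
contact_force: [-3.8, 1.4, 11.4]
width: 0.005
grip_force: 6.0
```

Held at ~12 N for over a second. Let go straight up, then check that the lid stays down and the rest is unmoved.

>>> jog_arm --targets "0 0 -0.004 0;0 0 -0.01 0;0 0 -0.05 0;0 0 -0.12 0;0 0 -0.15 0;0 0 -0.15 0;0 0 -0.1 0;0 0 0 0;0 0 0 0;0 0 0 0"

```text
t: 31.3
ee_pos: [0.5347, -0.096, 0.2805]
ee_rot: [[0.002, 1.0, -0.002], [1.0, -0.002, 0.0], [0.0, -0.002, -1.0]]
contact_force: [0.1, 0.7, -0.6]
width: -0.0
grip_force: 0.0
```

```bash
python3 - <<'E'
from h import *
np.set_printoptions(precision=4,suppress=True)
s=env.sense();print(s["t"],s["ee_pos"],s["contact_force"])
u0=np.array(proj(cam("scene"),(.535,-.098,.115)),int);k=25
for n in ("scene","top"):
    c=cam(n);a=env.read_camera(n);u,v=proj(c,(.535,-.098,.115)).astype(int)
    for b in blobs(a,(0,0,0),(179,255,45),15,(u-k,v-k,u+k,v+k)):
        m=cv2.moments(b);q=(m["m10"]/m["m00"],m["m01"]/m["m00"]);print(n,cv2.contourArea(b),np.round(q,1),cast(c,q,.112))
    d=cv2.absdiff(a,cv2.imread(f"pics/{n}0.png")).max(2)
    _,_,st,ce=cv2.connectedComponentsWithStats((d>60).astype(np.uint8));print([x.tolist() for x in st[1:] if x[4]>30])
E
```

```text
31.3 [ 0.5347 -0.096   0.2805] [ 0.1179  0.7019 -0.573 ]
scene 88.5 [307.8 161.6] [ 0.5348 -0.0963  0.112 ]
[[276, 0, 58, 123, 4295], [332, 0, 113, 75, 3642], [450, 0, 62, 103, 2833], [514, 0, 15, 26, 251], [543, 0, 36, 34, 119], [544, 45, 9, 9, 33], [520, 64, 6, 18, 62], [568, 66, 41, 25, 235], [549, 78, 18, 34, 168], [516, 88, 13, 6, 50], [588, 88, 11, 11, 35], [557, 91, 35, 32, 673], [407, 94, 69, 65, 1262], [549, 108, 11, 15, 47], [251, 124, 13, 19, 151], [458, 127, 28, 27, 249], [259, 134, 170, 111, 7788], [493, 148, 21, 5, 42], [314, 210, 89, 53, 583]]
top 139.0 [389.5 278.2] [ 0.5368 -0.0965  0.112 ]
top 107.0 [401.7 263.4] [ 0.5671 -0.1224  0.112 ]
[[433, 172, 16, 7, 32], [304, 182, 125, 158, 12253], [243, 200, 60, 143, 7536], [560, 215, 12, 27, 111], [425, 222, 5, 13, 37], [543, 229, 7, 6, 33], [414, 237, 13, 17, 91], [424, 237, 14, 24, 189], [506, 276, 52, 10, 360], [512, 286, 47, 9, 219], [511, 319, 52, 6, 202], [513, 326, 17, 5, 55], [524, 336, 42, 3, 83], [403, 350, 22, 4, 68], [401, 360, 26, 17, 337], [516, 364, 55, 9, 359], [460, 375, 12, 13, 82], [554, 382, 20, 7, 56], [401, 391, 24, 12, 173], [400, 404, 23, 23, 413], [441, 409, 140, 44, 2370], [500, 457, 34, 7, 100], [361, 459, 55, 4, 141], [502, 466, 36, 9, 114], [521, 476, 23, 4, 44]]
```

```bash
python3 -c "
from plant import env
print(env.close_job())"
```

```text
the job is handed in; nothing more can be done
None
```

The square brass stamp stands upright in the empty compartment, the lid fell shut by itself, and I pressed its pad home past the catch at about 12 N for over a second; the job was handed in at about 31 s with the robot clear, and no verdict was returned.

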